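# Put the tape measure away in the roll-top till

### The arm

A 6-joint arm with a two-finger parallel gripper is mounted at the origin on a cart in front of the work surface, level with it; the furniture and walls round the work are solid. World frame = base frame: x ahead of the robot, y to its left, z up, the work surface at z = 0. Lengths are in m, angles in rad, forces in N, time in s.
With the tool pointing down it reaches from about 0.225 to 0.875 m from the base axis. Payload 3.4 kg.
Tool frame: the origin (TCP) lies on the centre line of the jaws, within the pads' length; the fingertips stand 19 mm ahead of it and the grasp point (between the pads) is the TCP; z points along the fingers, y is the direction in which the jaws open and shut (so a half turn about z gives the same grasp; the last joint's range is limited). The gripper opens to 85 mm and grips with 20 to 120 N. Pads are 22 mm wide; open, the fingers measure 114 mm over their backs; the gripper's body (76 mm by 85 mm) begins 54 mm behind the grasp point. The pads swing forward as they close: fully open they stand 13 mm farther back than shut.
Start: joints at [1.22, 0.276, 1.505, -0, 1.361, -0.121], TCP at [0.131, 0.56, 0.25] pointing down, gripper open.
Joint ranges: [-2.89, 2.89], [-0.75, 2.08], [0.22, 2.7], [-1.18, 4.32], [0.11, 2.71], [-2.7, 2.7]. Speed limits (rad/s): [2.57, 2.57, 3.14, 3.14, 3.14, 3.14].

### API

Orientations are given as a unit quaternion [w, x, y, z].
In Python, from rig import monitor, eyes, manip, models gives the robot as it stands.
- The arm moves only by the tool send_rows, never from a script. Its argument "deltas" is a list of rows, each an object with "dp": the shift along the world's x, y, z each as a share of 0.12 m, from -1 to 1, a list of three; "rotation": the turn, a rotation vector about the world's x, y, z each as a share of 0.5 rad, from -1 to 1, a list of three. In form: [{"dp": [dx, dy, dz], "rotation": [rx, ry, rz]}, ...]. A call has 1 to 12 rows; each row is the pose to reach, as a shift and turn from the pose commanded when the call began; what a row does not reach only later rows make up. A row lasts 1/12 s, in which the tool goes at most 41.7 mm and 7.16 degrees, less where a joint would pass 70% of its speed; a pose out of reach is approached as far as the arm can. A call with a number of a shift or a turn outside -1 to 1 is refused whole. A call with a gripper value outside its range is refused whole. "fingers" is the closure, from -1 (fully open) to 1 (shut), set as the call begins (left out, the last holds). The fingers move at their own pace and stop on an object; "grip_force" is the grip in N (left out, the last holds). Time passes only in rows, so rows that repeat a pose let the fingers close. It gives the time, the measured TCP pose, the force and the opening at its end, in the units of the state.
- monitor.get_state(): the state, without advancing time (a new reading comes with each control period).
- eyes.get_image(name): name is "side" or "top"; returns a dict with "color" (400x640x3 uint8, red, green, blue), "depth" (400x640 float32, m along the optical axis (not along the pixel's ray), 0 where there is no reading), "mtx" (3x3 intrinsics, pixels), "rvec" (rotation vector, rad) and "tvec" (3), from world to camera coordinates, as OpenCV has them. Camera axes: x right, y down, z forward; pixel columns grow to the right and rows downward; lengths in m; the calibration is good to about 2 mm. A picture is of the moment at which its call begins.
- manip.sign_off(): hands the job in, once; it reports no verdict.
Trained networks look in a picture, given as the dict that the camera call returned (one of the last four; its "shot" number tells which), for a name from the list of things; names that differ only in an ending like _2 or _b are one class to them, and where a whole thing is asked for, a point or a joint stands for the part that bears it (a point fixed in the world has none). Each returns a list of dicts, best first, with "score" (0 to 1); they miss things now and then, are a little off and sometimes report something else, mostly with a low value. They report only what shows in the picture. A call takes as long as a camera call. They do not tell look-alikes from the thing itself.
- models.find_in(name, picture): "box" ([left, top, right, bottom] in pixels, round what is visible of it).
The state is a dict: "clock": time; "qpos": joint angles; "qd": joint speeds; "effort": joint torques, N m; "position": TCP position; "ee_rot": TCP orientation; "contact_force": force on the tool from outside, world axes, zero at the start; "moment": the same for the moment, N m; "width": finger opening in m.
Only numpy, scipy, OpenCV 4.12 (cv2) and the standard library are available. Lean on these libraries where they do the work, as an engineer would, in place of code of your own. Each camera call takes 0.05 s, during which the arm holds its last target.

### The job

The roll-top tool till on the bench has been left ajar. Roll its slatted cover all the way back, put the tape measure inside on the till's floor, let go of it, and roll the cover fully home again so that it snaps past its spring catch and stays shut. Leave the other things on the bench where they are.

Things in the scene. Friction and masses are not known exactly. Their poses are not given: they have to be found in the camera images.
- till: Roll-top tool till, fixed: 324 mm wide (y), 320 deep, 218 high. Origin: centre of underside, on the bench; x points to its back, y left, z up; front faces -x. Floor 50 mm up, 300 wide between wooden cheeks. Front board's top: x -138..-128, 140 mm up; hood over the back, 165 mm in radius, starts at x +80. Opening with the cover back: x -128 to +26. A spanner is fixed inside, x 50..100, up to 58 mm high.
- cover (a joint): Slatted wooden cover, a quarter cylinder 155 mm in radius, turns about an axle along the till's y, 50 mm above its origin. 0 = fully home, 1.13 = fully back at its stop (rad). Stays where left, moves at about 3 to 6 N at the pull. Ball catch: met closing at about 0.12, needs roughly 10 N more, then snaps in below 0.06; short of that the cover stands ajar near 0.11. Lower edge over the front board.
- pull (a point): Middle of the cover's pull, a dark wooden lip 120 mm long (till's y), 10 mm thick, 29 mm proud of the slats, pointing straight out from the axle. This point is 13 mm inside its outer edge, 171 mm from the axle, at (0.845 + joint value) rad above the horizontal, seen from the till's front. The point's frame turns with the cover; its y is the till's y. Below it at home: 33 mm to the front board.
- tape_centre (a point): Centre of a pocket tape measure lying flat, 62 (its x) x 81 (its y) x 33 mm high, 0.14 to 0.3 kg; z up. The point is half-way up, 16.5 mm over its underside. The case is 62 x 68 mm, its middle 6 mm along +y from this point; a hook end sticks out at -y. Grasp it across the 62 mm.
- jam_jar: Empty jar with lid, 64 mm across, 97 high, a bystander; origin under its centre.
- pencil: Pencil 170 mm long, 8 thick, lying flat, a bystander; origin under its centre.
- sanding_block: Sanding block 66 x 110 x 29 mm, a bystander; origin under its centre.
There are look-alikes about, which are no part of the job. Leave any orange or purple look-alike of the part that bears tape_centre alone.

How it is judged:
On the way, in this order (a step that is already met when the one before it is completed fails the run):
1. the cover is rolled all the way back (value of joint cover above 1.03 rad), for 0.2 s.
2. the tape measure lies inside the till, let go (x of tape_centre in the frame of till between -0.125 and 0.14 m and y of tape_centre in the frame of till between -0.15 and 0.15 m and z of tape_centre in the frame of till below 0.1 m and contact force between the fingers and tape_measure below 0.1 N), for 0.2 s.
At the end, for the whole second after the job is handed in: The cover is fully home (within 0.03 rad, about 5 mm at its lower edge, of its stop) and stays so; the tape measure lies at rest on the floor inside the till (value of joint cover below 0.03 rad and x of tape_centre in the frame of till between -0.125 and 0.14 m and y of tape_centre in the frame of till between -0.15 and 0.15 m and z of tape_centre in the frame of till below 0.1 m and linear speed of tape_measure below 0.02 m/s); the robot touches nothing.
It fails at once if the jar, the pencil or the sanding block is shifted by more than 30 mm (distance of any of jam_jar, pencil, sanding_block from where it was at the start of the episode above 0.03 m).
It also fails if it takes over 72 s, if anything falls off the work surface, if the arm or the gripper's body presses on something with over 40 N, if the wrist force passes 120 N, or if a joint passes its speed limit or range.

## Working session

There is one attempt and no reset: what is moved stays moved. The work goes in short steps, Python scripts to look and compute and a tool call to move; the robot and the scene stay as the last step left them, time stands still between calls to the robot, and variables do not carry over. Pictures are saved under pics/ and viewed, and the job is handed in when it is done.

Besides the shell and the picture viewer there is one more tool, called after "Request:" as name(argument=value, ...), one argument or row to a line, values as JSON. send_rows: Moves the arm, as the interface text tells. Its arguments: {"type":"object","properties":{"deltas":{"type":"array","items":{"type":"object","properties":{"dp":{"type":"array","items":{"type":"number"}},"rotation":{"type":"array","items":{"type":"number"}}}}},"fingers":{"type":"number"},"grip_force":{"type":"number"}},"required":["deltas"]}

```bash
mkdir -p pics; ls
cat > h.py <<'E'
import sys; sys.path.insert(0,'.')
import numpy as np, cv2
from rig import monitor, eyes, manip, models
def save(im,n): cv2.imwrite(f'pics/{n}.png',im['color'][:,:,::-1])
def world(im):
    d=im['depth'];K=im['mtx'];R=cv2.Rodrigues(np.array(im['rvec'],float))[0];t=np.array(im['tvec'],float).reshape(3)
    v,u=np.mgrid[:d.shape[0],:d.shape[1]]
    P=np.stack([(u-K[0][2])/K[0][0]*d,(v-K[1][2])/K[1][1]*d,d],-1)
    W=(P-t)@R; W[d==0]=np.nan
    return W
E
python3 - <<'E'
from h import *
for n in ['top','side']:
    im=eyes.get_image(n); save(im,n+'0'); np.save(n+'W.npy',world(im)); np.save(n+'C.npy',im['color'])
    for k in ['till','cover','pull','tape_centre','jam_jar','pencil','sanding_block']:
        r=models.find_in(k,im); print(n,k,[(np.round(x['box']).tolist(),round(x['score'],2)) for x in r[:4]])
s=monitor.get_state();print(s)
E
```

```text
pics
top till [([269.0, 132.0, 402.0, 256.0], 0.88)]
top cover [([272.0, 139.0, 389.0, 199.0], 0.71)]
top pull [([279.0, 140.0, 390.0, 200.0], 0.84)]
top tape_centre [([183.0, 298.0, 214.0, 327.0], 0.82), ([238.0, 234.0, 263.0, 262.0], 0.65), ([189.0, 232.0, 221.0, 263.0], 0.6)]
top jam_jar [([191.0, 163.0, 215.0, 195.0], 0.65)]
top pencil [([411.0, 242.0, 453.0, 263.0], 0.53)]
top sanding_block [([423.0, 190.0, 455.0, 224.0], 0.88)]
side till [([238.0, 152.0, 366.0, 280.0], 0.91)]
side cover [([256.0, 159.0, 348.0, 240.0], 0.77)]
side pull [([256.0, 160.0, 349.0, 235.0], 0.86)]
side tape_centre [([390.0, 256.0, 416.0, 280.0], 0.94), ([426.0, 224.0, 454.0, 246.0], 0.81), ([368.0, 235.0, 389.0, 253.0], 0.74)]
side jam_jar [([355.0, 305.0, 373.0, 327.0], 0.9)]
side pencil []
side sanding_block [([246.0, 151.0, 272.0, 169.0], 0.73)]
{'clock': 0.8, 'qpos': array([ 1.22001228e+00,  2.75867877e-01,  1.50487131e+00,  3.21734056e-06,
        1.36067879e+00, -1.20999606e-01]), 'qd': array([ 0.00025773, -0.00049023,  0.00220057,  0.00045036,  0.00053455,
        0.00053511]), 'effort': array([ 3.31812507e-04, -4.16591299e+01, -2.46091515e+01, -2.67522137e-04,
       -4.14165333e-05,  1.40011599e-05]), 'position': array([0.13098727, 0.55993172, 0.25035781]), 'ee_rot': array([1.88816763e-05, 1.14639955e-01, 9.93407103e-01, 8.52854998e-05]), 'contact_force': array([-0.65490961, -0.22003299, -0.84623789]), 'moment': array([-0.00592463,  0.02236714,  0.01403688]), 'width': 0.08569304464012474}
```

View pics/top0.png

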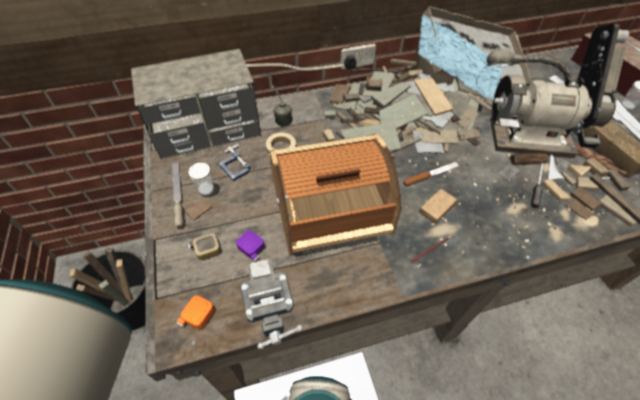

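View pics/side0.png

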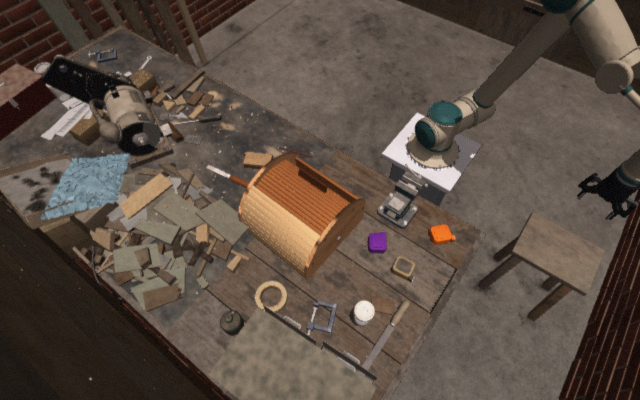

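Run:
```python
import numpy as np,cv2
for n,b in [('top',[(183,298,214,327),(238,234,263,262),(189,232,221,263),(191,163,215,195),(423,190,455,224),(411,242,453,263)]),('side',[(390,256,416,280),(426,224,454,246),(368,235,389,253)])]:
    W=np.load(n+'W.npy');C=np.load(n+'C.npy')
    for l,t,r,bt in b:
        w=W[t:bt,l:r].reshape(-1,3);c=C[t:bt,l:r].reshape(-1,3)
        m=(w[:,2]>0.012)
        print(n,(l,t),np.nanmedian(w[m],0).round(3),np.nanmin(w[m],0).round(3),np.nanmax(w[m],0).round(3),c[m].mean(0).round())
    C2=cv2.resize(C[120:340,170:470] if n=='top' else C[140:340,220:470],None,fx=2.6,fy=2.6,interpolation=cv2.INTER_CUBIC)
    cv2.imwrite(f'pics/{n}0z.png',C2[:,:,::-1])
```

```text
top (183, 298) [0.35  0.218 0.03 ] [0.314 0.18  0.012] [0.391 0.259 0.036] [235. 144.  62.]
top (238, 234) [0.51  0.054 0.03 ] [0.409 0.018 0.013] [0.55 0.09 0.1 ] [136.  67. 173.]
top (189, 232) [0.54  0.178 0.03 ] [0.511 0.141 0.012] [0.578 0.226 0.035] [146. 133. 109.]
top (191, 163) [0.754 0.157 0.084] [0.74  0.127 0.012] [0.804 0.19  0.099] [197. 196. 189.]
top (423, 190) [ 0.491 -0.535  0.028] [ 0.442 -0.595  0.013] [ 0.546 -0.481  0.035] [198. 165. 126.]
top (411, 242) [ 0.347 -0.393  0.013] [ 0.347 -0.393  0.013] [ 0.347 -0.393  0.013] [122.  78.  69.]
side (390, 256) [0.554 0.179 0.032] [0.515 0.141 0.012] [0.583 0.224 0.04 ] [120. 100.  79.]
side (426, 224) [0.362 0.22  0.032] [0.316 0.18  0.013] [0.398 0.267 0.04 ] [212. 101.  32.]
side (368, 235) [0.529 0.058 0.032] [0.486 0.016 0.013] [0.561 0.093 0.038] [109.  44. 133.]
```

View pics/top0z.png

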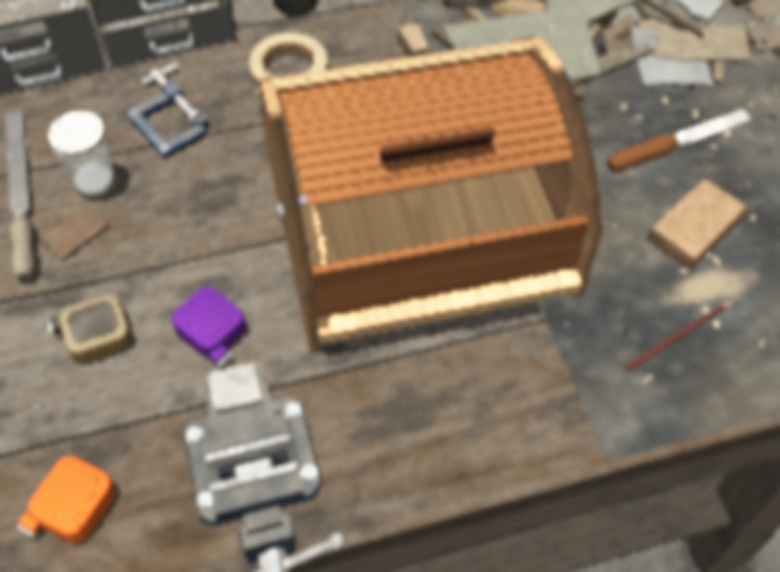

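View pics/side0z.png

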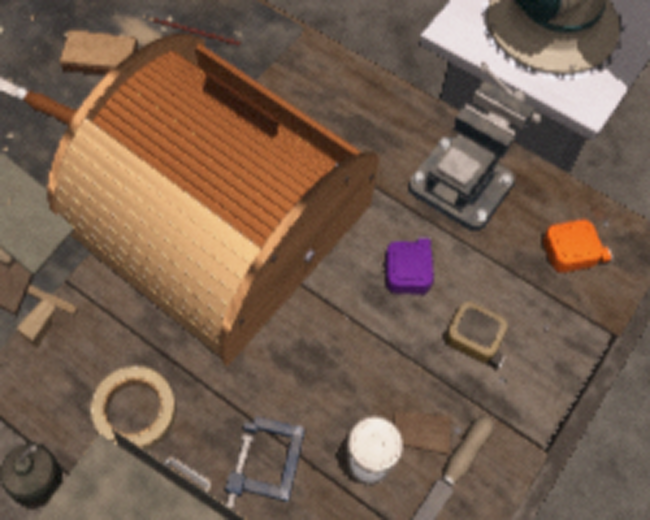

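Run:
```python
import numpy as np,cv2
# tape: footprint, both cams
for n,(l,t,r,bt) in [('top',(184,228,226,266)),('side',(386,252,420,284))]:
    W=np.load(n+'W.npy')
    w=W[t:bt,l:r].reshape(-1,3);m=(w[:,2]>0.022)&(w[:,2]<.045)
    p=w[m][:,:2].astype(np.float32); rc=cv2.minAreaRect(p*1000); print(n,len(p),rc,np.median(w[m],0).round(4), w[m][:,2].mean())
# till: points by height
W=np.vstack([np.load(n+'W.npy').reshape(-1,3) for n in('top','side')])
for z0,z1 in [(.02,.06),(.06,.12),(.13,.15),(.15,.18),(.18,.2),(.2,.23),(.23,.27)]:
    m=(W[:,2]>z0)&(W[:,2]<z1)&(W[:,0]>.35)&(W[:,0]<.9)&(W[:,1]>-.42)&(W[:,1]<.12)
    p=W[m]; print(z0,z1,m.sum(),p.min(0).round(3),p.max(0).round(3),cv2.minAreaRect((p[:,:2]*1000).astype(np.float32)))
```

```text
top 457 ((544.004150390625, 181.17013549804688), (62.9234504699707, 76.51488494873047), 6.972419261932373) [0.5418 0.1772 0.0298] 0.029617436727438193
side 344 ((547.92138671875, 181.5026397705078), (63.4715461730957, 75.33613586425781), 7.436454772949219) [0.5515 0.1775 0.0319] 0.03171612078384523
0.02 0.06 5851 [ 0.351 -0.42   0.02 ] [0.9   0.098 0.06 ] ((625.48974609375, -161.2032470703125), (548.6965942382812, 517.6636352539062), 0.028824446722865105)
0.06 0.12 4584 [ 0.35 -0.42  0.06] [0.894 0.07  0.12 ] ((616.8341064453125, -175.61276245117188), (427.185302734375, 600.4627685546875), 13.6038179397583)
0.13 0.15 1555 [ 0.445 -0.384  0.13 ] [ 0.76  -0.047  0.15 ] ((602.5075073242188, -215.62977600097656), (325.47027587890625, 300.0385437011719), 87.1142807006836)
0.15 0.18 1906 [ 0.458 -0.385  0.15 ] [ 0.747 -0.047  0.18 ] ((604.54248046875, -215.2883758544922), (326.2850036621094, 276.77398681640625), 86.98741149902344)
0.18 0.2 6043 [ 0.488 -0.384  0.18 ] [ 0.719 -0.049  0.2  ] ((605.25244140625, -215.8758544921875), (326.54010009765625, 217.6532440185547), 86.71873474121094)
0.2 0.23 4217 [ 0.517 -0.382  0.2  ] [ 0.69  -0.051  0.228] ((605.7833251953125, -217.1728057861328), (327.5751953125, 161.28323364257812), 87.20941162109375)Traceback (most recent call last):
  File "<stdin>", line 11, in <module>
    return umr_minimum(a, axis, None, out, keepdims, initial, where)
ValueError: zero-size array to reduction operation minimum which has no identity
```

Run:
```python
import numpy as np,cv2
yaw=np.radians(-3.0);o=np.array([.605,-.216])
R=np.array([[np.cos(yaw),-np.sin(yaw)],[np.sin(yaw),np.cos(yaw)]])
for n in('top','side'):
    W=np.load(n+'W.npy').reshape(-1,3);m=(W[:,2]>.13)&(W[:,2]<.26)&(np.abs(W[:,0]-.6)<.25)&(np.abs(W[:,1]+.216)<.2)
    W=W[m]
    for a,b in[(.14,.18),(.2,.225)]:
        p=(W[(W[:,2]>a)&(W[:,2]<b)][:,:2]*1000).astype(np.float32);print(n,cv2.minAreaRect(p))
    q=(W[:,:2]-o)@R
    r=np.hypot(q[:,0],W[:,2]-.05);th=np.arctan2(W[:,2]-.05,-q[:,0])
    m=(r>.170)&(np.abs(q[:,1])<.1)
    print('pull',m.sum(),np.median(th[m]),np.percentile(th[m],[5,95]),q[m].min(0),q[m].max(0),r[m].max())
    m=(np.abs(r-.155)<.006)&(np.abs(q[:,1])<.13); print('cover r',np.median(r[m]),'min th',np.percentile(th[m],[.5,2,5,10]))
    m=(np.abs(q[:,1])<.14)&(W[:,2]>.13)&(W[:,2]<.146)&(q[:,0]<-.1);print('front',np.percentile(q[m],[5,50,95],axis=0),np.percentile(W[m][:,2],[5,50,95]))
    #pull line direction
    m=(r>.170)&(np.abs(q[:,1])<.1); print(cv2.minAreaRect((W[m][:,:2]*1000).astype(np.float32)))
```

```text
top ((594.8727416992188, -214.87583923339844), (325.4447937011719, 271.3678283691406), 87.36019134521484)
top ((600.3440551757812, -216.22445678710938), (324.9427795410156, 148.04969787597656), 87.02449035644531)
pull 210 1.198884079561267 [1.18290929 1.23502025] [-0.0692517  -0.05892828] [-0.05831279  0.05975311] 0.1873439883587012
cover r 0.15258970304855074 min th [0.56923763 0.58652908 0.9989725  1.03825467]
front [[-0.14146174 -0.12661673]
 [-0.13806235  0.00156979]
 [-0.1318788   0.12643561]] [0.13119975 0.13709056 0.14014691]
((541.306396484375, -212.24819946289062), (118.68685913085938, 10.91916561126709), 86.95365905761719)
side ((604.2616577148438, -215.5162353515625), (326.009521484375, 287.30328369140625), 87.03319549560547)
side ((605.7833251953125, -217.1728057861328), (327.5751953125, 161.28323364257812), 87.20941162109375)
pull 174 1.2493631480202076 [1.2112382  2.06719336] [-0.0674358  -0.09304246] [0.11808458 0.08392439] 0.1880378561362469
cover r 0.15469010125549962 min th [0.56499399 0.58304412 0.61822882 1.15104016]
front [[-0.13699641 -0.12408624]
 [-0.13084858  0.00193939]
 [-0.12693677  0.121426  ]] [0.13179542 0.13876355 0.14372522]
((629.2891235351562, -222.8896942138672), (177.32809448242188, 184.6031494140625), 87.75911712646484)
```

Request:
send_rows(
  deltas=[
    {"dp": [0.15,-0.3,0.05],"rotation": [0,0,-0.13]},
    {"dp": [0.3,-0.6,0.1],"rotation": [0,0,-0.26]},
    {"dp": [0.45,-0.925,0.15],"rotation": [0,0,-0.4]},
    {"dp": [0.45,-0.925,0.15],"rotation": [0,0,-0.4]},
  ],
  fingers=1,
  grip_force=40,
)

```text
clock: 1.13
position: [0.1867, 0.4436, 0.2694]
ee_rot: [0.002, 0.216, 0.976, -0.001]
contact_force: [-0.9, 0.3, -0.3]
width: 0.0389
```

Request:
send_rows(
  deltas=[
    {"dp": [0.15,-0.3,0.05],"rotation": [0,0,-0.13]},
    {"dp": [0.3,-0.6,0.1],"rotation": [0,0,-0.26]},
    {"dp": [0.45,-0.925,0.15],"rotation": [0,0,-0.4]},
  ],
)

```text
clock: 1.38
position: [0.2386, 0.3387, 0.2863]
ee_rot: [0.0, 0.31, 0.951, 0.0]
contact_force: [2.3, -0.0, 1.1]
width: 0.0007
```

Request:
send_rows(
  deltas=[
    {"dp": [0.15,-0.3,0.05],"rotation": [0,0,-0.13]},
    {"dp": [0.3,-0.6,0.1],"rotation": [0,0,-0.26]},
    {"dp": [0.45,-0.925,0.15],"rotation": [0,0,-0.4]},
  ],
)

```text
clock: 1.63
position: [0.292, 0.2288, 0.3045]
ee_rot: [0.0, 0.404, 0.915, 0.001]
contact_force: [1.4, -0.5, -0.2]
width: -0.0004
```

Request:
send_rows(
  deltas=[
    {"dp": [0.15,-0.3,0.05],"rotation": [0,0,-0.13]},
    {"dp": [0.3,-0.6,0.1],"rotation": [0,0,-0.26]},
    {"dp": [0.45,-0.925,0.15],"rotation": [0,0,-0.4]},
  ],
)

```text
clock: 1.88
position: [0.3455, 0.1191, 0.3224]
ee_rot: [0.001, 0.494, 0.87, 0.001]
contact_force: [0.7, 0.5, -0.2]
width: -0.0002
```

Request:
send_rows(
  deltas=[
    {"dp": [0.15,-0.3,0.05],"rotation": [0,0,-0.13]},
    {"dp": [0.3,-0.6,0.1],"rotation": [0,0,-0.26]},
    {"dp": [0.45,-0.925,0.15],"rotation": [0,0,-0.4]},
    {"dp": [0.45,-0.925,0.15],"rotation": [0,0,-0.4]},
  ],
)

```text
clock: 2.22
position: [0.4027, 0.0031, 0.3406]
ee_rot: [0.003, 0.581, 0.814, -0.001]
contact_force: [-0.1, -0.6, -0.1]
width: 0.0003
```

Request:
send_rows(
  deltas=[
    {"dp": [0.13,-0.3,0],"rotation": [0,0,-0.13]},
    {"dp": [0.26,-0.6,0],"rotation": [0,0,-0.26]},
    {"dp": [0.4,-0.89,0],"rotation": [0,0,-0.385]},
  ],
)

```text
clock: 2.47
position: [0.4472, -0.0982, 0.34]
ee_rot: [0.0, 0.653, 0.757, 0.0]
contact_force: [0.9, 0.5, -0.3]
width: -0.0003
```

Request:
send_rows(
  deltas=[
    {"dp": [0.13,-0.3,0],"rotation": [0,0,-0.13]},
    {"dp": [0.26,-0.6,0],"rotation": [0,0,-0.26]},
    {"dp": [0.4,-0.89,0],"rotation": [0,0,-0.385]},
    {"dp": [0.4,-0.89,-0.2],"rotation": [0,0,-0.385]},
    {"dp": [0.4,-0.89,-0.5],"rotation": [0,0,-0.385]},
    {"dp": [0.4,-0.89,-0.7],"rotation": [0,0,-0.385]},
    {"dp": [0.4,-0.89,-0.7],"rotation": [0,0,-0.385]},
  ],
)

```text
clock: 3.05
position: [0.4922, -0.2021, 0.2501]
ee_rot: [-0.006, 0.722, 0.691, -0.001]
contact_force: [-0.7, 0.3, -0.3]
width: -0.0001
```

Run:
```python
from h import *
im=eyes.get_image('side'); save(im,'s1'); im=eyes.get_image('top'); save(im,'t1')
a=cv2.imread('pics/s1.png')[120:300,200:450];b=cv2.imread('pics/t1.png')[100:280,220:470]
cv2.imwrite('pics/c1.png',cv2.resize(np.hstack([a,b]),None,fx=1.6,fy=1.6))
```

```text
(no output)
```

View pics/c1.png

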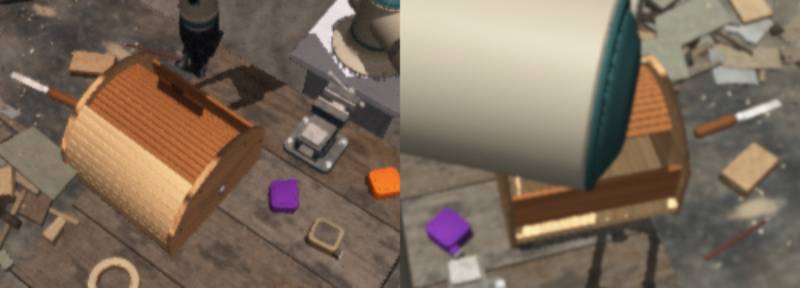

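Request:
send_rows(
  deltas=[
    {"dp": [0,0.04,-0.2],"rotation": [0,0,0]},
    {"dp": [0.05,0.035,-0.2],"rotation": [0,0,0]},
    {"dp": [0.12,0.03,-0.2],"rotation": [0,0,0]},
    {"dp": [0.2,0.02,-0.2],"rotation": [0,0,0]},
    {"dp": [0.28,0.02,-0.2],"rotation": [0,0,0]},
    {"dp": [0.36,0.02,-0.2],"rotation": [0,0.05,0]},
    {"dp": [0.44,0.02,-0.19],"rotation": [0,0.1,0]},
    {"dp": [0.44,0.02,-0.19],"rotation": [0,0.1,0]},
  ],
)

```text
clock: 3.82
position: [0.5514, -0.2028, 0.2353]
ee_rot: [-0.015, 0.722, 0.691, -0.018]
contact_force: [0.1, -1.0, -0.0]
width: -0.0001
```

```bash
cat > look.py <<'E'
from h import *
n=sys.argv[1]
im=eyes.get_image('side'); save(im,'s'+n); im2=eyes.get_image('top'); save(im2,'t'+n)
a=cv2.imread(f'pics/s{n}.png')[120:300,200:450];b=cv2.imread(f'pics/t{n}.png')[100:280,220:470]
cv2.imwrite(f'pics/c{n}.png',cv2.resize(np.hstack([a,b]),None,fx=1.6,fy=1.6))
yaw=np.radians(-3.0);o=np.array([.604,-.216])
R=np.array([[np.cos(yaw),-np.sin(yaw)],[np.sin(yaw),np.cos(yaw)]])
for i in (im,im2):
    W=world(i).reshape(-1,3);q=(W[:,:2]-o)@R
    r=np.hypot(q[:,0],W[:,2]-.05);th=np.arctan2(W[:,2]-.05,-q[:,0])
    m=(r>.174)&(r<.187)&(np.abs(q[:,1])<.062)&(th<2.1)&(th>.6)
    h,e=np.histogram(th[m],bins=np.arange(.6,2.1,.05)); print([(round(float(x),2),int(k)) for k,x in zip(h,e) if k])
s=monitor.get_state(); print(s['clock'],s['position'].round(4),s['contact_force'].round(1))
E
python3 look.py 2
```

```text
[(1.25, 4), (1.3, 6), (1.35, 51), (1.4, 38)]
[(1.15, 2), (1.2, 7), (1.25, 1), (1.3, 18), (1.35, 18)]
3.9167 [ 0.5495 -0.202   0.2338] [-0.2 -0.8 -0.8]
```

View pics/c2.png

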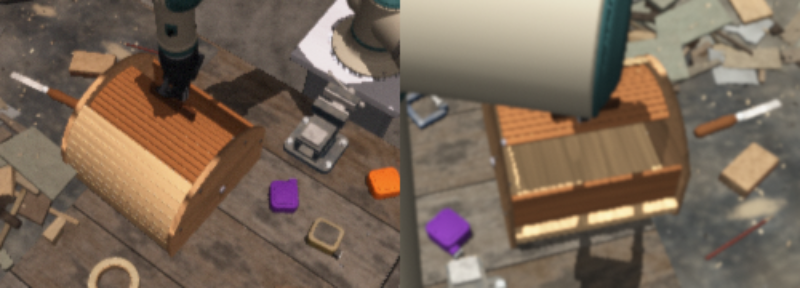

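Request:
send_rows(
  deltas=[
    {"dp": [0.08,-0.01,0],"rotation": [0,0.08,0]},
    {"dp": [0.16,-0.01,0],"rotation": [0,0.16,0]},
    {"dp": [0.24,-0.01,-0.01],"rotation": [0,0.24,0]},
    {"dp": [0.32,-0.02,-0.01],"rotation": [0,0.32,0]},
    {"dp": [0.4,-0.02,-0.02],"rotation": [0,0.4,0]},
    {"dp": [0.48,-0.02,-0.03],"rotation": [0,0.48,0]},
    {"dp": [0.56,-0.03,-0.04],"rotation": [0,0.56,0]},
    {"dp": [0.64,-0.03,-0.05],"rotation": [0,0.64,0]},
    {"dp": [0.72,-0.04,-0.06],"rotation": [0,0.7,0]},
    {"dp": [0.8,-0.04,-0.07],"rotation": [0,0.7,0]},
    {"dp": [0.84,-0.04,-0.07],"rotation": [0,0.7,0]},
    {"dp": [0.84,-0.04,-0.07],"rotation": [0,0.7,0]},
  ],
)

```text
clock: 4.92
position: [0.6494, -0.2064, 0.2235]
ee_rot: [-0.137, 0.708, 0.678, -0.143]
contact_force: [-0.9, -0.1, 0.0]
width: -0.0
```

```bash
python3 look.py 3
```

```text
[(1.75, 5), (1.8, 4), (1.85, 3), (1.9, 39), (1.95, 8)]
[(1.7, 14), (1.75, 20), (1.8, 4), (1.85, 27), (1.9, 87), (1.95, 3)]
5.0167 [ 0.6484 -0.2065  0.2246] [-0.4  0.2 -0.6]
```

View pics/c3.png

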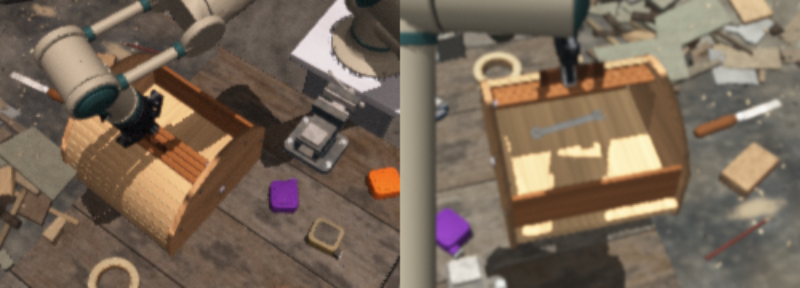

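Request:
send_rows(
  deltas=[
    {"dp": [0.04,0,-0.01],"rotation": [0,0,0]},
    {"dp": [0.08,0,-0.02],"rotation": [0,0,0]},
    {"dp": [0.12,0,-0.03],"rotation": [0,0,0]},
    {"dp": [0.12,0,-0.03],"rotation": [0,0,0]},
    {"dp": [0.12,0,-0.03],"rotation": [0,0,0]},
  ],
)

```text
clock: 5.43
position: [0.6589, -0.2066, 0.2226]
ee_rot: [-0.141, 0.708, 0.676, -0.147]
contact_force: [-9.5, 0.2, 4.3]
width: -0.0004
```

```bash
python3 look.py 4
```

```text
[(1.8, 5), (1.85, 3), (1.9, 4), (1.95, 38), (2.0, 2)]
[(1.75, 9), (1.8, 25), (1.85, 5), (1.9, 56), (1.95, 55)]
5.5333 [ 0.6589 -0.2066  0.2226] [-9.5 -0.6  4.5]
```

Request:
send_rows(
  deltas=[
    {"dp": [-0.15,0,0.05],"rotation": [0,0,0]},
    {"dp": [-0.25,0,0.3],"rotation": [0,-0.2,0]},
    {"dp": [-0.3,0.1,0.6],"rotation": [0,-0.4,0]},
    {"dp": [-0.3,0.3,0.7],"rotation": [0,-0.6,0]},
    {"dp": [-0.3,0.6,0.7],"rotation": [0,-0.8,0]},
    {"dp": [-0.3,0.95,0.7],"rotation": [0,-0.8,0]},
  ],
  fingers=-1,
)

```text
clock: 6.03
position: [0.6234, -0.0931, 0.3081]
ee_rot: [0.003, 0.724, 0.69, 0.002]
contact_force: [-0.2, 0.4, 0.2]
width: 0.0721
```

Request:
send_rows(
  deltas=[
    {"dp": [-0.1,0.3,0],"rotation": [0,0,0.12]},
    {"dp": [-0.2,0.6,0],"rotation": [0,0,0.24]},
    {"dp": [-0.3,0.95,0],"rotation": [0,0,0.356]},
    {"dp": [-0.3,0.95,0],"rotation": [0,0,0.356]},
  ],
)

```text
clock: 6.37
position: [0.5884, 0.028, 0.3061]
ee_rot: [-0.002, 0.655, 0.755, 0.002]
contact_force: [0.1, -0.6, 0.2]
width: 0.0851
```

Request:
send_rows(
  deltas=[
    {"dp": [-0.1,0.3,0],"rotation": [0,0,0]},
    {"dp": [-0.2,0.6,0],"rotation": [0,0,0]},
    {"dp": [-0.3,0.95,-0.2],"rotation": [0,0,0]},
    {"dp": [-0.3,0.95,-0.5],"rotation": [0,0,0]},
    {"dp": [-0.3,0.95,-0.8],"rotation": [0,0,0]},
    {"dp": [-0.3,0.95,-0.8],"rotation": [0,0,0]},
    {"dp": [-0.3,0.95,-0.8],"rotation": [0,0,0]},
  ],
)

```text
clock: 6.95
position: [0.554, 0.1351, 0.2079]
ee_rot: [-0.001, 0.658, 0.753, -0.001]
contact_force: [0.1, 0.4, 0.5]
width: 0.0857
```

Run:
```python
from h import *
for n in ['side','top']:
    im=eyes.get_image(n);save(im,n+'5')
    r=models.find_in('tape_centre',im);print([(np.round(x['box']),x['score']) for x in r])
s=monitor.get_state();print(s['clock'],s['position'],s['ee_rot'],s['qpos'].round(2))
W=world(im)
from scipy.spatial.transform import Rotation as Ro
q=s['ee_rot'];print(Ro.from_quat([*q[1:],q[0]]).as_matrix().round(3))
```

```text
[(array([364., 231., 388., 254.]), 0.78), (array([390., 254., 414., 285.]), 0.76), (array([428., 226., 458., 245.]), 0.68)]
[(array([236., 233., 263., 262.]), 0.89), (array([192., 234., 220., 262.]), 0.79), (array([178., 298., 216., 328.]), 0.68)]
7.15 [0.5570102  0.13480931 0.21160518] [0.00186093 0.65857134 0.75251325 0.00203359] [ 0.12  0.29  1.58 -0.    1.26 -0.02]
[[-0.133  0.991  0.005]
 [ 0.991  0.133  0.001]
 [-0.     0.006 -1.   ]]
```

View pics/side5.png

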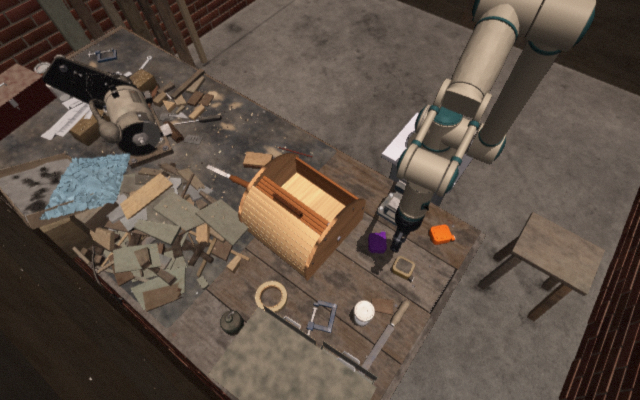

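Request:
send_rows(
  deltas=[
    {"dp": [-0.09,0.345,0],"rotation": [0,0,0]},
    {"dp": [-0.09,0.345,-0.3],"rotation": [0,0,0]},
    {"dp": [-0.09,0.345,-0.6],"rotation": [0,0,0]},
    {"dp": [-0.09,0.345,-0.9],"rotation": [0,0,0]},
    {"dp": [-0.09,0.345,-0.9],"rotation": [0,0,0]},
  ],
)

```text
clock: 7.57
position: [0.5408, 0.1756, 0.0965]
ee_rot: [-0.003, 0.658, 0.753, -0.004]
contact_force: [-1.3, -0.2, -0.3]
width: 0.0852
```

Request:
send_rows(
  deltas=[
    {"dp": [0,0,-0.2],"rotation": [0,0,0]},
    {"dp": [0,0,-0.4],"rotation": [0,0,0]},
    {"dp": [0,0,-0.55],"rotation": [0,0,0]},
    {"dp": [0,0,-0.7],"rotation": [0,0,0]},
    {"dp": [0,0,-0.7],"rotation": [0,0,0]},
    {"dp": [0,0,-0.7],"rotation": [0,0,0]},
    {"dp": [0,0,-0.7],"rotation": [0,0,0]},
  ],
)

```text
clock: 8.15
position: [0.5463, 0.1767, 0.0192]
ee_rot: [0.001, 0.658, 0.753, 0.002]
contact_force: [-0.6, 0.8, 0.5]
width: 0.0853
```

Close on it, then lift.

Request:
send_rows(
  deltas=[
    {"dp": [0,0,0],"rotation": [0,0,0]},
    {"dp": [0,0,0],"rotation": [0,0,0]},
    {"dp": [0,0,0],"rotation": [0,0,0]},
    {"dp": [0,0,0],"rotation": [0,0,0]},
    {"dp": [0,0,0],"rotation": [0,0,0]},
    {"dp": [0,0,0],"rotation": [0,0,0]},
  ],
  fingers=1,
  grip_force=50,
)

```text
clock: 8.65
position: [0.5458, 0.1769, 0.0189]
ee_rot: [0.001, 0.658, 0.753, 0.002]
contact_force: [0.2, -0.1, 5.9]
width: 0.061
```

Request:
send_rows(
  deltas=[
    {"dp": [0,0,0.2],"rotation": [0,0,0]},
    {"dp": [0,0,0.45],"rotation": [0,0,0]},
    {"dp": [0,0,0.7],"rotation": [0,0,0]},
    {"dp": [0,0,1],"rotation": [0,0,0]},
    {"dp": [0,0,1],"rotation": [0,0,0]},
  ],
)

```text
clock: 9.07
position: [0.5484, 0.1775, 0.1445]
ee_rot: [0.004, 0.658, 0.753, 0.006]
contact_force: [0.6, 0.2, -0.6]
width: 0.0615
```

Run:
```python
from h import *
im=eyes.get_image('side');save(im,'s6')
a=cv2.imread('pics/s6.png')[150:320,300:500];cv2.imwrite('pics/s6z.png',cv2.resize(a,None,fx=3,fy=3))
s=monitor.get_state();print(s['clock'],s['position'],s['width'],s['contact_force'])
```

```text
9.1167 [0.54695058 0.17722228 0.14158111] 0.06142965982911043 [-0.01067166  0.24024632 -1.61790026]
```

View pics/s6z.png

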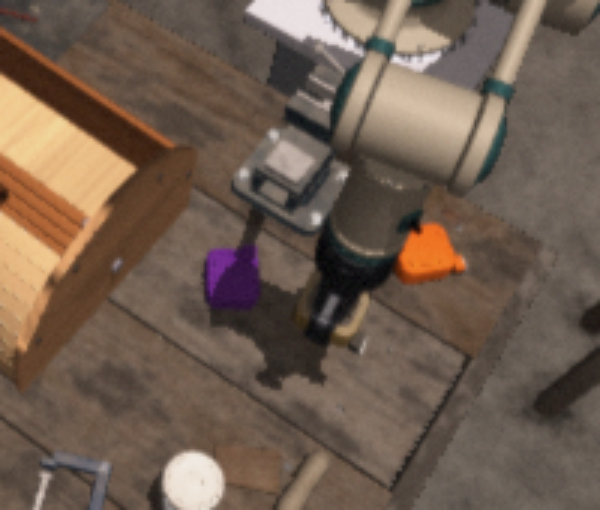

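Request:
send_rows(
  deltas=[
    {"dp": [0,0,0.3],"rotation": [0,0,-0.05]},
    {"dp": [0,0,0.6],"rotation": [0,0,-0.1]},
    {"dp": [0,-0.1,0.9],"rotation": [0,0,-0.2]},
    {"dp": [0,-0.35,1],"rotation": [0,0,-0.3]},
    {"dp": [0.01,-0.65,1],"rotation": [0,0,-0.356]},
    {"dp": [0.01,-0.95,1],"rotation": [0,0,-0.356]},
  ],
)

```text
clock: 9.62
position: [0.5452, 0.0619, 0.2574]
ee_rot: [0.001, 0.722, 0.692, 0.0]
contact_force: [-0.4, -0.8, -1.2]
width: 0.0614
```

Request:
send_rows(
  deltas=[
    {"dp": [0.01,-0.3,0.1],"rotation": [0,0,0]},
    {"dp": [0.02,-0.6,0.25],"rotation": [0,0,0]},
    {"dp": [0.02,-0.95,0.33],"rotation": [0,0,0]},
  ],
)

```text
clock: 9.87
position: [0.5473, -0.051, 0.2965]
ee_rot: [-0.0, 0.722, 0.692, 0.0]
contact_force: [1.4, -1.1, -1.1]
width: 0.0614
```

Request:
send_rows(
  deltas=[
    {"dp": [0.01,-0.3,0],"rotation": [0,0,0]},
    {"dp": [0.02,-0.6,0],"rotation": [0,0,0]},
    {"dp": [0.02,-0.95,0],"rotation": [0,0,0]},
  ],
)

```text
clock: 10.12
position: [0.5493, -0.1644, 0.2953]
ee_rot: [-0.001, 0.722, 0.692, 0.0]
contact_force: [0.9, 0.5, -1.1]
width: 0.0611
```

Request:
send_rows(
  deltas=[
    {"dp": [0,-0.2,0],"rotation": [0,0,0]},
    {"dp": [0,-0.4,0],"rotation": [0,0,0]},
    {"dp": [0,-0.4,0],"rotation": [0,0,0]},
    {"dp": [0,-0.4,0],"rotation": [0,0,0]},
  ],
)

```text
clock: 10.45
position: [0.5493, -0.2126, 0.2945]
ee_rot: [-0.002, 0.723, 0.69, -0.0]
contact_force: [0.2, 0.5, -1.2]
width: 0.061
```

```bash
python3 look.py 7;python3 - <<'E'
from h import *
s=monitor.get_state();print(s['clock'],s['position'],s['width'],s['ee_rot'])
E
```

```text
[(1.9, 5), (1.95, 87), (2.0, 6)]
[]
10.55 [ 0.5496 -0.2109  0.2951] [-0.9 -0.2 -1.6]
10.55 [ 0.54956469 -0.21088105  0.29514941] 0.06132742883132788 [-1.23086797e-03  7.22477882e-01  6.91392938e-01  4.44964601e-06]
```

View pics/c7.png

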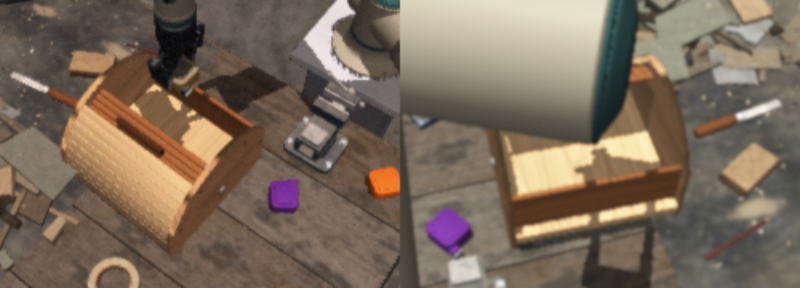

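Request:
send_rows(
  deltas=[
    {"dp": [0.02,-0.01,-0.25],"rotation": [0,0,0]},
    {"dp": [0.04,-0.02,-0.5],"rotation": [0,0,0]},
    {"dp": [0.04,-0.02,-0.75],"rotation": [0,0,0]},
    {"dp": [0.04,-0.02,-1],"rotation": [0,0,0]},
    {"dp": [0.04,-0.02,-1],"rotation": [0,0,0]},
  ],
)

```text
clock: 10.97
position: [0.5509, -0.2105, 0.17]
ee_rot: [-0.006, 0.722, 0.692, -0.002]
contact_force: [-1.5, 0.7, -2.5]
width: 0.0613
```

Request:
send_rows(
  deltas=[
    {"dp": [0,0,-0.2],"rotation": [0,0,0]},
    {"dp": [0,0,-0.4],"rotation": [0,0,0]},
    {"dp": [0,0,-0.6],"rotation": [0,0,0]},
    {"dp": [0,0,-0.72],"rotation": [0,0,0]},
    {"dp": [0,0,-0.8],"rotation": [0,0,0]},
    {"dp": [0,0,-0.8],"rotation": [0,0,0]},
    {"dp": [0,0,-0.8],"rotation": [0,0,0]},
  ],
)

```text
clock: 11.55
position: [0.5556, -0.2139, 0.0811]
ee_rot: [0.001, 0.722, 0.692, 0.0]
contact_force: [0.9, 0.3, -0.7]
width: 0.0609
```

Request:
send_rows(
  deltas=[
    {"dp": [0,0,-0.04],"rotation": [0,0,0]},
    {"dp": [0,0,-0.08],"rotation": [0,0,0]},
    {"dp": [0,0,-0.08],"rotation": [0,0,0]},
    {"dp": [0,0,-0.08],"rotation": [0,0,0]},
  ],
)

```text
clock: 11.88
position: [0.5548, -0.2141, 0.0707]
ee_rot: [0.0, 0.723, 0.691, 0.0]
contact_force: [0.9, 0.0, -1.9]
width: 0.0613
```

Request:
send_rows(
  deltas=[
    {"dp": [0,0,0],"rotation": [0,0,0]},
    {"dp": [0,0,0],"rotation": [0,0,0]},
    {"dp": [0,0,0],"rotation": [0,0,0]},
    {"dp": [0,0,0],"rotation": [0,0,0]},
    {"dp": [0,0,0],"rotation": [0,0,0]},
  ],
  fingers=-0.8,
)

```text
clock: 12.3
position: [0.555, -0.2142, 0.0707]
ee_rot: [0.0, 0.722, 0.691, 0.0]
contact_force: [-0.7, 0.1, -0.7]
width: 0.0771
```

Request:
send_rows(
  deltas=[
    {"dp": [0,0,0.2],"rotation": [0,0,0]},
    {"dp": [0,0,0.4],"rotation": [0,0,0]},
    {"dp": [0,0,0.6],"rotation": [0,0,0]},
    {"dp": [0,0,0.8],"rotation": [0,0,0]},
    {"dp": [0,0,1],"rotation": [0,0,0]},
  ],
)

```text
clock: 12.72
position: [0.5547, -0.214, 0.1917]
ee_rot: [0.0, 0.722, 0.691, 0.0]
contact_force: [0.6, -0.2, -0.6]
width: 0.0768
```

Request:
send_rows(
  deltas=[
    {"dp": [0,0,0.3],"rotation": [0,0,0]},
    {"dp": [0,0,0.6],"rotation": [0,0,0]},
    {"dp": [0,0,0.9],"rotation": [0,0,0]},
    {"dp": [0,0,1],"rotation": [0,0,0]},
    {"dp": [0,0,1],"rotation": [0,0,0]},
  ],
  fingers=1,
)

```text
clock: 13.13
position: [0.5565, -0.2149, 0.3153]
ee_rot: [0.004, 0.722, 0.691, 0.002]
contact_force: [0.5, -1.2, -0.1]
width: 0.0161
```

```bash
python3 look.py 8
```

```text
[(1.9, 5), (1.95, 93), (2.0, 4)]
[]
13.2333 [ 0.5546 -0.214   0.3102] [-0.1  0.2 -0.4]
```

View pics/c8.png

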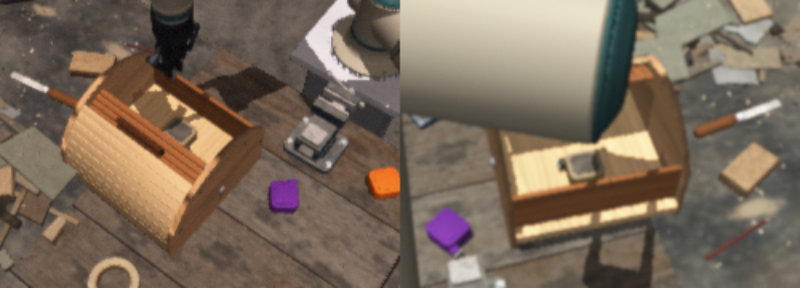

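Request:
send_rows(
  deltas=[
    {"dp": [0.3,-0.01,0],"rotation": [0,0,0]},
    {"dp": [0.6,-0.03,0],"rotation": [0,0,0]},
    {"dp": [1,-0.05,0],"rotation": [0,0,0]},
  ],
)

```text
clock: 13.48
position: [0.6677, -0.2195, 0.3083]
ee_rot: [-0.002, 0.723, 0.691, -0.001]
contact_force: [0.5, -0.7, 0.9]
width: -0.0002
```

Request:
send_rows(
  deltas=[
    {"dp": [0.2,-0.01,0],"rotation": [0,0,0]},
    {"dp": [0.33,-0.02,0],"rotation": [0,0,0]},
    {"dp": [0.33,-0.02,-0.2],"rotation": [0,0,0]},
    {"dp": [0.33,-0.02,-0.4],"rotation": [0,0,0]},
    {"dp": [0.33,-0.02,-0.6],"rotation": [0,0,0]},
    {"dp": [0.33,-0.02,-0.69],"rotation": [0,0,0]},
    {"dp": [0.33,-0.02,-0.69],"rotation": [0,0,0]},
    {"dp": [0.33,-0.02,-0.69],"rotation": [0,0,0]},
  ],
)

```text
clock: 14.15
position: [0.7075, -0.222, 0.226]
ee_rot: [-0.001, 0.723, 0.691, -0.001]
contact_force: [0.4, -0.6, 0.5]
width: -0.0
```

```bash
python3 look.py 9
```

```text
[(1.9, 6), (1.95, 54), (2.0, 3)]
[(1.9, 70), (1.95, 69)]
14.25 [ 0.7087 -0.2225  0.229 ] [-0.3 -0.2  0.8]
```

View pics/c9.png

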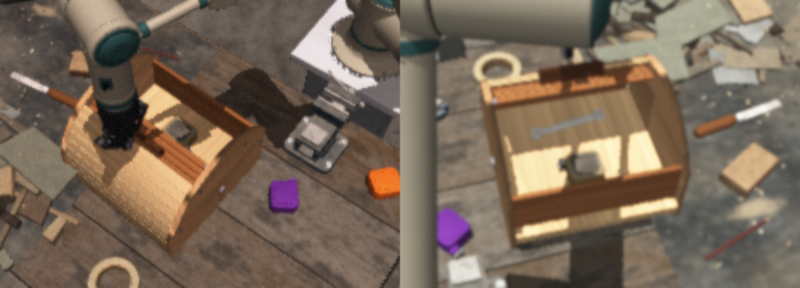

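Request:
send_rows(
  deltas=[
    {"dp": [-0.08,0,-0.01],"rotation": [0,0,0]},
    {"dp": [-0.16,0.01,-0.01],"rotation": [0,0,0]},
    {"dp": [-0.24,0.01,-0.01],"rotation": [0,0,0]},
    {"dp": [-0.32,0.02,0],"rotation": [0,0,0]},
    {"dp": [-0.4,0.02,0.01],"rotation": [0,0,0]},
    {"dp": [-0.48,0.03,0.02],"rotation": [0,0,0]},
    {"dp": [-0.56,0.03,0.02],"rotation": [0,0,0]},
    {"dp": [-0.64,0.03,0.02],"rotation": [0,0,0]},
    {"dp": [-0.7,0.03,0.02],"rotation": [0,0,0]},
    {"dp": [-0.7,0.03,0.02],"rotation": [0,0,0]},
  ],
)

```text
clock: 15.08
position: [0.6254, -0.2193, 0.234]
ee_rot: [0.004, 0.723, 0.691, 0.002]
contact_force: [4.6, -0.4, 3.0]
width: -0.0
```

```bash
python3 look.py 10
python3 - <<'E'
import numpy as np
for f in np.linspace(1.68,.84,15): 
    x=-.182*np.cos(f); print(round(f,3),(.604+x*.9986).round(4),(-.216-.0523*x).round(4),(.05+.182*np.sin(f)).round(4),'tilt',round(f-1.571,3))
E
```

```text
[(1.5, 1), (1.55, 32), (1.6, 32), (1.65, 5), (1.7, 3), (1.75, 3)]
[(1.5, 48), (1.55, 135), (1.6, 16), (1.65, 2)]
15.1833 [ 0.6254 -0.2191  0.2319] [ 4.3 -1.5  3.7]
1.68 0.6238 -0.217 0.2309 tilt 0.109
1.62 0.6129 -0.2165 0.2318 tilt 0.049
1.56 0.602 -0.2159 0.232 tilt -0.011
1.5 0.5911 -0.2153 0.2315 tilt -0.071
1.44 0.5803 -0.2148 0.2304 tilt -0.131
1.38 0.5695 -0.2142 0.2287 tilt -0.191
1.32 0.5589 -0.2136 0.2263 tilt -0.251
1.26 0.5484 -0.2131 0.2233 tilt -0.311
1.2 0.5381 -0.2126 0.2196 tilt -0.371
1.14 0.5281 -0.212 0.2154 tilt -0.431
1.08 0.5183 -0.2115 0.2105 tilt -0.491
1.02 0.5089 -0.211 0.2051 tilt -0.551
0.96 0.4998 -0.2105 0.1991 tilt -0.611
0.9 0.491 -0.2101 0.1926 tilt -0.671
0.84 0.4827 -0.2096 0.1855 tilt -0.731
```

Request:
send_rows(
  deltas=[
    {"dp": [-0.1,0.01,0.01],"rotation": [0,-0.06,0]},
    {"dp": [-0.19,0.02,0.01],"rotation": [0,-0.12,0]},
    {"dp": [-0.28,0.02,0.005],"rotation": [0,-0.2,0]},
    {"dp": [-0.37,0.03,-0.005],"rotation": [-0.01,-0.29,0]},
    {"dp": [-0.46,0.03,-0.02],"rotation": [-0.02,-0.38,0]},
    {"dp": [-0.55,0.04,-0.04],"rotation": [-0.02,-0.5,0]},
    {"dp": [-0.64,0.04,-0.065],"rotation": [-0.03,-0.62,0]},
    {"dp": [-0.725,0.05,-0.095],"rotation": [-0.04,-0.74,0]},
    {"dp": [-0.725,0.05,-0.095],"rotation": [-0.04,-0.74,0]},
  ],
)

```text
clock: 15.93
position: [0.532, -0.2105, 0.2155]
ee_rot: [0.131, 0.711, 0.679, 0.125]
contact_force: [0.5, -0.4, -0.2]
width: 0.0003
```

```bash
python3 look.py 11
```

```text
[(1.0, 10), (1.05, 57), (1.1, 4), (1.15, 6), (1.2, 13), (1.25, 1)]
[]
16.0333 [ 0.5357 -0.2121  0.2176] [-0.  -1.1  0.3]
```

View pics/c11.png

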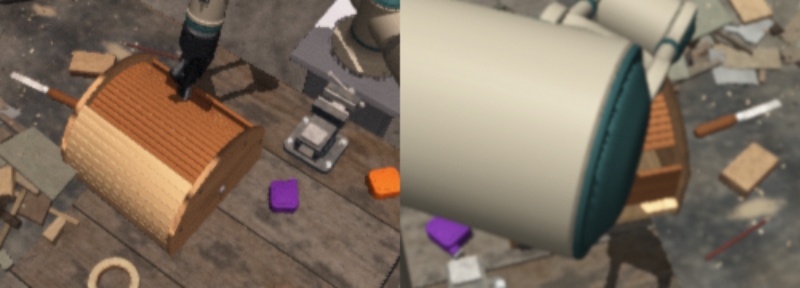

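Request:
send_rows(
  deltas=[
    {"dp": [-0.08,0,-0.035],"rotation": [-0.005,-0.12,0]},
    {"dp": [-0.16,0.005,-0.075],"rotation": [-0.01,-0.24,0]},
    {"dp": [-0.24,0.01,-0.12],"rotation": [-0.02,-0.36,0]},
    {"dp": [-0.32,0.015,-0.17],"rotation": [-0.02,-0.48,0]},
    {"dp": [-0.32,0.015,-0.17],"rotation": [-0.02,-0.48,0]},
    {"dp": [-0.32,0.015,-0.17],"rotation": [-0.02,-0.48,0]},
  ],
)

```text
clock: 16.53
position: [0.4993, -0.2113, 0.1984]
ee_rot: [0.217, 0.69, 0.659, 0.207]
contact_force: [-0.2, 0.5, 0.0]
width: -0.0002
```

```bash
python3 look.py 12
```

```text
[(0.8, 12), (0.85, 71), (0.9, 5), (0.95, 6), (1.0, 16)]
[]
16.6333 [ 0.4996 -0.211   0.1984] [-0.1  0.  -0.5]
```

Request:
send_rows(
  deltas=[
    {"dp": [-0.04,0,-0.027],"rotation": [0,0,0]},
    {"dp": [-0.08,0.003,-0.055],"rotation": [0,0,0]},
    {"dp": [-0.11,0.004,-0.085],"rotation": [0,0,0]},
    {"dp": [-0.11,0.004,-0.085],"rotation": [0,0,0]},
    {"dp": [-0.11,0.004,-0.085],"rotation": [0,0,0]},
  ],
)

```text
clock: 17.05
position: [0.497, -0.2126, 0.1985]
ee_rot: [0.226, 0.688, 0.655, 0.215]
contact_force: [39.9, 10.0, 8.6]
width: 0.0001
```

```bash
python3 look.py 13
```

```text
[(0.8, 8), (0.85, 76), (0.9, 4), (0.95, 9), (1.0, 15)]
[]
17.15 [ 0.497  -0.2126  0.1985] [40.2  9.9 10.2]
```

View pics/c13.png

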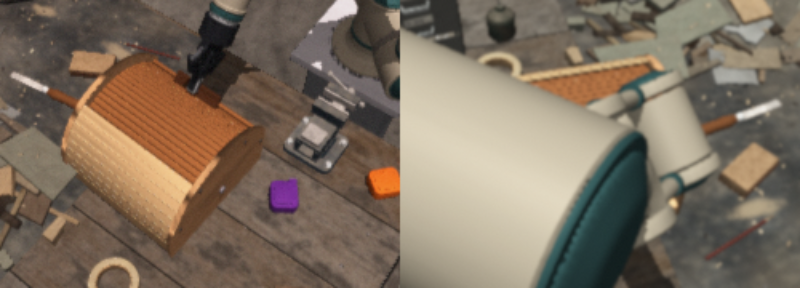

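Request:
send_rows(
  deltas=[
    {"dp": [0.11,-0.004,0.085],"rotation": [0,0,0]},
    {"dp": [0.13,-0.004,0.15],"rotation": [0,0,0]},
    {"dp": [0.12,0,0.3],"rotation": [0,0,0]},
    {"dp": [0.05,0,0.5],"rotation": [0,0,0]},
    {"dp": [-0.1,0,0.8],"rotation": [0,0,0]},
    {"dp": [-0.4,0,1],"rotation": [0,0.2,0]},
    {"dp": [-0.7,0.3,1],"rotation": [0,0.4,0]},
    {"dp": [-0.9,0.6,1],"rotation": [0,0.6,0]},
    {"dp": [-0.9,0.95,1],"rotation": [0,0.7,0]},
    {"dp": [-0.9,0.95,1],"rotation": [0,0.7,0]},
  ],
)

```text
clock: 17.98
position: [0.3773, -0.0914, 0.3095]
ee_rot: [0.099, 0.713, 0.689, 0.084]
contact_force: [0.3, 0.9, 0.2]
width: -0.0002
```

Request:
send_rows(
  deltas=[
    {"dp": [-0.1,0.3,0],"rotation": [0,0,0]},
    {"dp": [-0.2,0.6,0],"rotation": [0,0,0]},
    {"dp": [-0.3,0.95,0],"rotation": [0,0,0]},
    {"dp": [-0.3,0.95,0],"rotation": [0,0,0]},
  ],
)

```text
clock: 18.32
position: [0.3385, 0.0253, 0.3081]
ee_rot: [0.098, 0.71, 0.692, 0.085]
contact_force: [1.1, -0.7, -0.5]
width: -0.0
```

Request:
send_rows(
  deltas=[
    {"dp": [-0.1,0.3,0],"rotation": [0,0,0]},
    {"dp": [-0.2,0.6,0],"rotation": [0,0,0]},
    {"dp": [-0.3,0.95,0],"rotation": [0,0,0]},
    {"dp": [-0.3,0.95,0],"rotation": [0,0,0]},
    {"dp": [-0.3,0.95,0],"rotation": [0,0,0]},
    {"dp": [-0.3,0.95,0],"rotation": [0,0,0]},
  ],
)

```text
clock: 18.82
position: [0.3055, 0.1321, 0.3083]
ee_rot: [0.101, 0.713, 0.688, 0.083]
contact_force: [-0.8, 0.3, -0.1]
width: -0.0002
```

```bash
python3 look.py 14
```

```text
[(0.8, 13), (0.85, 99)]
[(0.8, 127), (0.85, 48)]
18.9167 [0.306  0.1308 0.3082] [-0.1 -0.2  0.5]
```

View pics/c14.png

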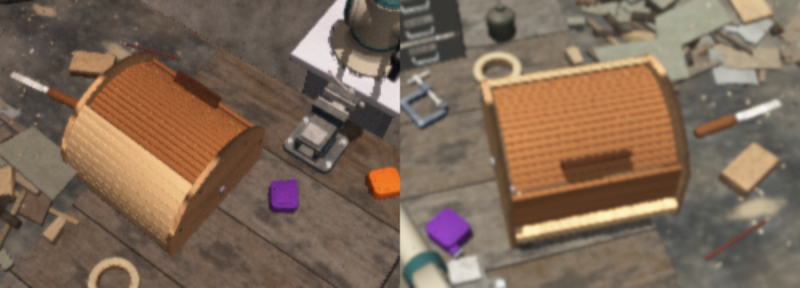

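View pics/t14.png

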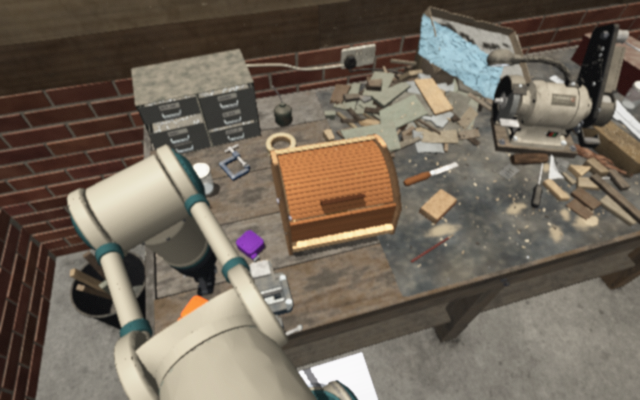

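```bash
python3 -c "
from h import *
print(monitor.get_state()['qd'].round(3)); print(manip.sign_off())"
```

```text
[-0.028 -0.002  0.004  0.006 -0.003  0.003]
the job is handed in; nothing more can be done
None
```

The job is handed in, at about 19 s of the 72 s allowed. I rolled the cover back to its stop, put the tape measure (the grey/yellow one) on the till's floor and let it go. I then pushed the cover home past its catch and moved the arm clear.

- **Cover back:** it met its stop with about 10 N at the finger. The pull stood near 1.95–2.0 rad, where 1.975 means fully back.
- **Tape:** the pictures taken after letting go, the last of them just before closing, showed it lying flat inside, near the front. It can't be seen now the cover is shut.
- **Cover shut:** after the arm moved away, both cameras put the pull at about 0.82–0.88 rad. Home is 0.845 and ajar would be about 0.955, so it is past the catch. The cameras can't confirm the 0.03 rad limit to the last hundredth. An extra push against the stop did not move the cover any further.
- **Force:** that extra push read about 43 N at the wrist, well under the 120 N limit. It is slightly over the 40 N allowed for the arm or gripper body, but I meant only the fingertips to press and the picture fits that. I couldn't confirm it separately.
- **Other things:** the sanding block and pencil look unmoved in the last picture. The jar is partly hidden behind the arm there, but the arm never worked near it. I compared these by eye and did not measure them.

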